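Catch the sample bottle after the label reader

TASK

Push the red hand lever downhill, fully over, to drop the gate, and let the amber sample bottle roll untouched past the label reader and over the blue line. Then catch it gently from its downhill side with the fingers already moving along with it: do not stand in its way or stop it short, but ride down with it and slow it smoothly to rest in the green bay before the open end. Finish while still holding it there with the fingers, after it has stood at rest for two seconds; leave the things beside the track alone.

Things in the scene. Friction and masses are not known exactly. Their poses are not given: they have to be found in the camera images.
- track: Stand of a straight bottle track, fixed to the bench. Origin on the bench top under the track's centre; x points across it, away from the robot; y along it, UPHILL; z up. The track runs from the white back stop at y = +300 mm to the open end at y = -270 mm, then a spill trough to y = -381 mm with walls 55 mm high. All track x, y given below are in this frame.
- deck (a point): Point of the running surface at track x = 0, y = 0. The surface is two aluminium rails 14 mm wide centred at track x = -45 and +45 mm. It falls to -y with a slope of nominally 0.045 rad, set differently each time (0.034 to 0.056); at y = +250 mm it is always 82 mm above the bench. Clear side guides (5 mm thick, inner faces at x = -55 and +77 mm) rise 26 mm above it.
- bottle: Amber glass bottle lying across the rails, axis along track x; origin on its axis, 33 mm above the rails (its frame turns as it rolls). Body 66 mm diameter, 100 mm long (50 mm each way), white label round it, 44 mm blue cap on the far side to 72 mm from the origin. Nominal 0.55 kg (0.41 to 0.72). Starts at rest against the gate, centre at track x = 0, y = +250 mm.
- line (a point): The bottle's centre when it is on the blue line: track x = 0, y = +28 mm, 33 mm above the rails. No touching before that. The freed bottle speeds up by nominally 0.09 m/s2 (0.05 to 0.14, unknown), crosses this line 0.9 to 1.6 s after the lever is over at 0.17 to 0.27 m/s, and does 0.20 to 0.33 m/s if still free 130 mm further down.
- bay (a point): Where the bottle's centre should come to rest: middle of the 70 mm long green marks on rails and guides, track x = 0, y = -191 mm, 33 mm above the rails; within 30 mm along the track is in the bay. Holding it on the slope takes only 0.05 to 0.3 N. Stopping it less than 130 mm past the blue line, or a hit over 10 N, is a fault.
- open_end (a point): Middle of the open lower end of the running surface, track y = -270 mm. The bottle's centre must not come nearer than 25 mm to it.
- reader (a point): Top centre of the white label reader on the track's far side: 50 mm (x) by 80 mm (y), 95 mm high, at track x = 90 to 140 mm, y = 80 to 160 mm.
- gate (a joint): Turn of the gate about its cross shaft, rad: 0 = orange stop finger upright between the rails, bottle held; 1.5 = lever fully over (end stop), stop finger below the rails. From 1.38 up counts as fully over. It stays where it is left; friction 0.06 N m, about 1 N at the lever.
- gate_shaft (a point): Axis of the gate's shaft where the lever sits: track x = -108 mm, y = +216 mm, 53 mm above the bench; the shaft runs along track x. The lever is a straight round bar reaching 108 mm from here, outside the guide on the robot's side.
- gate_grip (a point): On the lever's red sleeve (16 mm diameter), 78 mm from the shaft. With the gate at 0 the lever leans uphill about 0.71 rad from upright, at 1.5 downhill about 0.79 rad. Push it from its uphill side towards track -y; a straight level push with the fingertips 50 to 60 mm above the shaft does the whole swing.
- tip_box: Bystander: green and white pipette-tip box, 75 x 115 mm, 58 mm high, origin under its centre; stands beside the track.
- mixer: Bystander: white vortex mixer with black cup, 110 mm diameter, 74 mm high, origin under its centre; stands beside the track.
- flask: Bystander: small glass flask with red stopper, 72 mm diameter, 139 mm high, origin under its centre; stands beside the track.
There are look-alikes about, which are no part of the job. Leave any black, pink or yellow look-alike of the bottle alone.

How it is judged:
By the outcome, as a careful person would: the job done as asked, in the order asked, and still so for the second after the job is handed in, while the arm keeps its last pose, push and grip.
It also fails if it takes over 32 s, if anything falls off the work surface, if the arm or the gripper's body presses on something with over 40 N, if the wrist force passes 120 N, or if a joint passes its speed limit or range.

ROBOT

A 6-joint arm with a two-finger parallel gripper is mounted at the origin on the work surface. World frame = base frame: x ahead of the robot, y to its left, z up, the work surface at z = 0. Lengths are in m, angles in rad, forces in N, time in s.
With the tool pointing down it reaches from about 0.25 to 0.775 m from the base axis. Payload 4 kg.
Tool frame: the origin (TCP) lies at the very end of the fingers, on their centre line; the grasp point (between the pads) lies 19 mm behind it; z points along the fingers, y is the line along which they close (so a half turn about z gives the same grasp; the last joint's range is limited). The gripper opens to 94 mm and grips with 3 to 60 N. Pads are 16 mm wide; open, the fingers measure 119 mm over their backs; the gripper's body (75 mm by 177 mm) begins 78 mm behind the grasp point.
Start: joints at [-1.378, 0.087, 1.371, -0, 1.684, -0.103], TCP at [0.16, -0.526, 0.206] pointing down, gripper open.
Joint ranges: [-3.1, 3.1], [-0.76, 2.03], [0.27, 2.55], [-1.08, 4.22], [0.17, 2.65], [-2.57, 2.57]. Speed limits (rad/s): [2.79, 2.79, 3.14, 3.14, 3.14, 3.14].

INTERFACE

Orientations are given as a unit quaternion [w, x, y, z].
In Python, from bench import monitor, optics, order gives the robot as it stands.
- The arm moves only by the shell command python3 -m creep 'ROWS'. ROWS is JSON, a list of rows, each a list of 7 numbers: the turn, a rotation vector about the tool's x, y, z in rad, then the shift along the tool's x, y, z in m, then the opening, from 0 (shut) to 1 (fully open). A call has exactly 8 rows; each row shifts and turns the commanded pose from where the row before left it, along the tool's axes as they then stand; what a row does not reach is not made up. A row lasts 1/12 s, in which the tool goes at most 41.7 mm and 7.16 degrees, less where a joint would pass 70% of its speed; a pose out of reach is approached as far as the arm can. A call is refused whole if a number of a shift passes 0.0417 or a number of a turn 0.125, either way. A call with a gripper value outside its range is refused whole. The fingers move at their own pace and stop on an object; the grip force is fixed at half the most. Time passes only in rows, so rows that do not move let the fingers close, or fill a call up. It gives the time, the measured TCP pose, the force, the opening and the grip force at its end, in the units of the state.
- monitor.observe(): the state, without advancing time (a new reading comes with each control period).
- optics.grab_frame(name): name is "scene" or "top" or "wrist"; returns the picture (480x640x3 uint8, blue, green, red); there is no depth.
- optics.camera_params(name): a dict with "mtx" (3x3 intrinsics, pixels), "camera_from_world" (4x4, takes a point from world to camera coordinates); the wrist camera has in their place "tool_from_camera" (4x4, takes a point from camera to tool coordinates, whose origin is the TCP and whose axes are the flange's). Camera axes: x right, y down, z forward; pixel columns grow to the right and rows downward; lengths in m; the calibration is good to about 2 mm. A picture is of the moment at which its call begins: read the wrist's pose just before it. camera_params takes no time and is no camera call.
- order.finish_job(): hands the job in; it is judged then, once.
The state is a dict: "time_s": time; "q": joint angles; "qd": joint speeds; "joint_efforts": joint torques, N m; "eef_pos": TCP position; "orientation": TCP orientation; "ft_force": force on the tool from outside, world axes, zero at the start; "moment": the same for the moment, N m; "opening": opening from 0.0 (shut) to 1.0 (fully open); "gripper_force": force on a finger pad.
Only numpy, scipy, OpenCV 4.12 (cv2) and the standard library are available. Lean on these libraries where they do the work, as an engineer would, in place of code of your own. Each camera call takes 0.05 s, during which the arm holds its last target. There are 200 camera calls.

## Working session

There is one attempt and no reset: what is moved stays moved. The work goes in short steps, Python scripts to look and compute and a shell command to move; the robot and the scene stay as the last step left them, time stands still between calls to the robot, and variables do not carry over. Pictures are saved under pics/ and viewed, at most 10 in all, crops included, and the job is handed in when it is done.

```bash
mkdir -p pics; ls
python3 - <<'E'
from bench import monitor, optics, order
import cv2
s=monitor.observe()
print({k:s[k] for k in('time_s','eef_pos','orientation','opening','ft_force')})
for n in('scene','top'):
    cv2.imwrite(f'pics/{n}0.png',optics.grab_frame(n)); 
    p=optics.camera_params(n); print(n,p['mtx'],p['camera_from_world'])
print(optics.camera_params('wrist'))
E
```

```text
pics
{'time_s': 0.0, 'eef_pos': array([ 0.16021866, -0.52557921,  0.20433257]), 'orientation': array([-1.07892598e-03,  9.89078944e-01,  1.47382751e-01, -6.33764775e-05]), 'opening': 0.9987323192201055, 'ft_force': array([-0.14689862, -1.00362785, -0.21606676])}
scene [[470.05345259   0.         318.59829812]
 [  0.         470.05345259 238.640222  ]
 [  0.           0.           1.        ]] [[ 0.22442577  0.97442006 -0.01177393 -0.16898414]
 [ 0.65438855 -0.1596477  -0.73911315 -0.26155839]
 [-0.72208635  0.15817132 -0.67347838  1.4840174 ]
 [ 0.          0.          0.          1.        ]]
top [[438.92164854   0.         330.87343771]
 [  0.         438.92164854 236.26708262]
 [  0.           0.           1.        ]] [[ 0.00639556 -0.99933686  0.03584607  0.03530056]
 [-0.98560357 -0.01235607 -0.16862068  0.54113274]
 [ 0.16895177 -0.03425159 -0.985029    0.77005476]
 [ 0.          0.          0.          1.        ]]
{'mtx': array([[372.92067706,   0.        , 327.75704718],
       [  0.        , 372.92067706, 240.71226064],
       [  0.        ,   0.        ,   1.        ]]), 'tool_from_camera': array([[-5.36084295e-04, -9.60798111e-01, -2.77248449e-01,
         8.08196155e-02],
       [ 9.99999713e-01, -6.63513675e-04,  3.65803829e-04,
        -8.26545493e-04],
       [-5.35421765e-04, -2.77248173e-01,  9.60798191e-01,
        -1.78405067e-01],
       [ 0.00000000e+00,  0.00000000e+00,  0.00000000e+00,
         1.00000000e+00]])}
```

View pics/scene0.png

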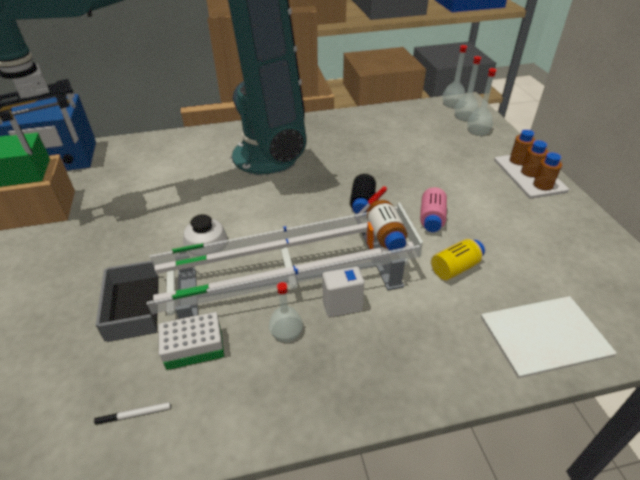

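View pics/top0.png

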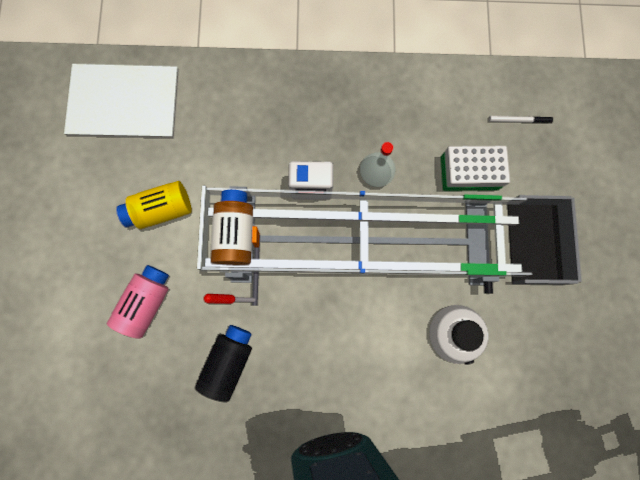

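The scene view shows the bottle at (385,225) on the track, with its gate and red lever at (372,198). The green bay is on the left at (190,270). In the top view the bottle is at (232,228), the lever sleeve at (220,298), the blue line at column 362, and the green rail marks at (478,219) and (478,268). I'll take enlarged crops next.

Run:
```python
import cv2
a=cv2.imread('pics/top0.png')[180:310,190:590]; cv2.imwrite('pics/c1.png',cv2.resize(a,None,fx=2,fy=2,interpolation=cv2.INTER_CUBIC))
b=cv2.imread('pics/scene0.png')[170:330,140:440]; cv2.imwrite('pics/c2.png',cv2.resize(b,None,fx=2.6,fy=2.6,interpolation=cv2.INTER_CUBIC))
import numpy as np
for n in('top0','scene0'):
    im=cv2.imread(f'pics/{n}.png'); h=cv2.cvtColor(im,cv2.COLOR_BGR2HSV)
    for c,lo,hi in(('green',(45,120,50),(75,255,255)),('blue',(105,130,60),(125,255,255)),('red',(0,200,90),(4,255,255))):
        m=cv2.inRange(h,lo,hi); k,l,s,ce=cv2.connectedComponentsWithStats(m)
        print(n,c,[(s[i].tolist(),ce[i].round(1).tolist()) for i in range(1,k) if s[i,4]>5])
```

```text
top0 green [([441, 154, 61, 37, 300], [459.1, 181.3]), ([464, 195, 38, 5, 163], [482.6, 196.9]), ([459, 215, 36, 8, 260], [476.5, 218.6]), ([461, 263, 45, 12, 416], [481.6, 269.0])]
top0 blue [([297, 165, 11, 16, 170], [302.1, 172.7]), ([221, 190, 26, 12, 267], [233.8, 195.4]), ([360, 191, 5, 5, 24], [361.9, 192.9]), ([117, 204, 16, 23, 212], [123.5, 215.4]), ([359, 212, 2, 8, 16], [359.5, 215.5]), ([359, 261, 6, 12, 40], [361.0, 267.4]), ([142, 265, 26, 19, 282], [154.8, 274.4]), ([225, 325, 26, 19, 310], [237.8, 334.3])]
top0 red [([382, 142, 11, 12, 96], [387.0, 147.7]), ([204, 294, 31, 9, 243], [218.7, 298.3])]
scene0 green [([0, 133, 49, 53, 2027], [21.5, 160.1]), ([173, 244, 30, 8, 91], [187.1, 247.9]), ([177, 256, 29, 9, 103], [190.5, 259.8]), ([173, 285, 35, 14, 231], [190.1, 291.3]), ([165, 350, 58, 19, 403], [193.7, 359.2])]
scene0 blue [([437, 0, 69, 11, 569], [471.2, 4.0]), ([74, 95, 5, 10, 35], [76.0, 99.0]), ([12, 97, 45, 14, 185], [36.7, 103.5]), ([15, 106, 76, 64, 1364], [55.5, 132.5]), ([67, 106, 9, 15, 78], [71.1, 111.7]), ([0, 120, 12, 15, 108], [4.8, 127.0]), ([73, 122, 4, 6, 12], [74.8, 124.0]), ([82, 129, 11, 7, 17], [88.1, 131.5]), ([521, 130, 13, 11, 104], [526.5, 135.0]), ([82, 134, 8, 3, 10], [85.0, 134.9]), ([84, 137, 4, 5, 8], [85.6, 138.9]), ([90, 137, 5, 9, 16], [92.1, 140.8]), ([533, 141, 14, 12, 122], [539.0, 146.1]), ([90, 152, 2, 6, 6], [90.7, 154.5]), ([546, 153, 15, 12, 138], [552.5, 158.4]), ([352, 198, 15, 15, 152], [358.7, 203.9]), ([425, 215, 16, 17, 215], [432.4, 223.1]), ([385, 232, 20, 18, 269], [394.9, 240.3]), ([477, 241, 7, 11, 24], [480.7, 245.4]), ([295, 269, 2, 4, 6], [295.7, 270.2]), ([346, 271, 9, 9, 64], [350.0, 274.9])]
scene0 red [([461, 46, 5, 5, 19], [462.6, 48.0]), ([475, 57, 5, 6, 23], [476.8, 59.3]), ([489, 69, 6, 7, 30], [491.6, 71.7]), ([369, 188, 17, 15, 80], [376.2, 195.5]), ([278, 283, 8, 10, 65], [281.8, 287.7])]
```

View pics/c1.png

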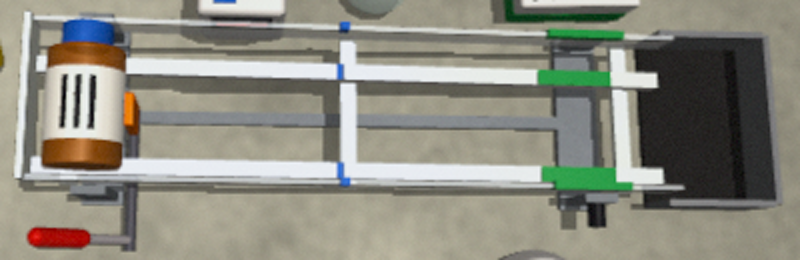

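View pics/c2.png

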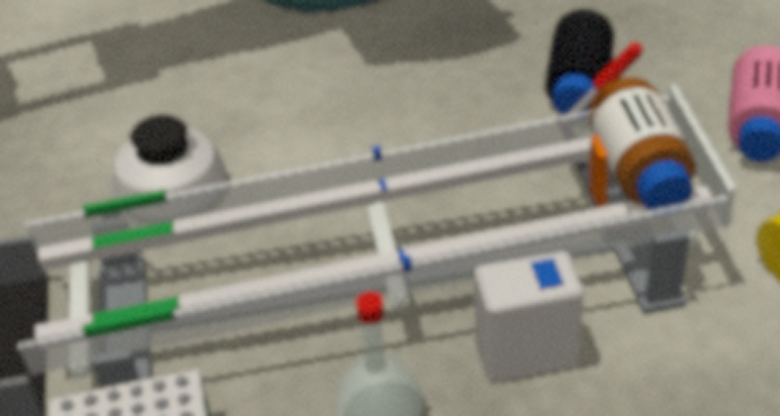

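```bash
cat > fit.py <<'E'
import numpy as np
from bench import optics
from scipy.optimize import least_squares
P=[('top',45,-191,0,476.5,218.6),('top',45,28,0,359.7,215.5),('top',-45,28,0,360.5,264.3),('top',-45,-156,0,461.5,267),
('top',79.5,28,26,362,193),('top',79.5,-191,26,482.6,197.2),
('scene',-45,-191,0,190.5,259.8),('scene',45,-191,0,190.3,291),('scene',-45,28,0,286.9,240.8),('scene',45,28,0,295,270.2),
('scene',72,250,33,395.4,240.8),('scene',-57,-191,24,187.1,247.9),('scene',-57,28,24,285,228.8)]
cam={n:optics.camera_params(n) for n in('top','scene')}
def proj(n,w):
    c=cam[n]['camera_from_world']@np.append(w,1); u=cam[n]['mtx']@c[:3]; return u[:2]/u[2]
def t2w(p,x,y,z): # z above bench, m
    c,s=np.cos(p[2]),np.sin(p[2]); return np.array([p[0]+c*x-s*y,p[1]+s*x+c*y,z])
def surf(p,y): return .082-(.25-y)*np.tan(p[3])+(p[4] if len(p)>4 else 0)
def res(p): return np.concatenate([proj(n,t2w(p,x/1e3,y/1e3,surf(p,y/1e3)+h/1e3))-(u,v) for n,x,y,h,u,v in P])
if __name__=='__main__':
    for x0 in([.5,0,0,.045],[.5,0,0,.045,0]):
        r=least_squares(res,x0,loss='soft_l1'); print(r.x.round(4)); print(res(r.x).reshape(-1,2).round(1).tolist())
        p=r.x
        sd=np.sqrt(np.diag(np.linalg.inv(r.jac.T@r.jac))); print('sd',sd.round(4))
    p=least_squares(res,[.5,0,0,.045],loss='soft_l1').x
    np.save('p.npy',p)
    print('bottle',t2w(p,0,.25,.115),'bay',t2w(p,0,-.191,surf(p,-.191)+.033),'shaft',t2w(p,-.108,.216,.053))
    a=.71
    for L in(.078,.108): print('lever',proj('top',t2w(p,-.108,.216+L*np.sin(a),.053+L*np.cos(a))),proj('scene',t2w(p,-.108,.216+L*np.sin(a),.053+L*np.cos(a))))
    for n in cam: print(n,proj(n,t2w(p,0,-.27,surf(p,-.27))),proj(n,t2w(p,-.11,.216,.053)))
E
python3 fit.py
```

```text
[ 0.5299 -0.0409  0.0014  0.0479]
[[1.3, -0.2], [1.1, 0.2], [0.6, 0.8], [0.1, -0.5], [0.2, 0.5], [-0.6, -0.4], [0.4, 0.2], [1.9, -1.7], [-0.2, 0.0], [-1.0, -2.1], [2.0, 4.2], [1.6, 0.8], [0.1, 0.9]]
sd [0.001  0.0008 0.0064 0.0042]
[ 0.5299 -0.0409  0.0011  0.0642  0.006 ]
[[1.1, -0.0], [1.3, -0.1], [0.8, 0.7], [0.0, -0.4], [0.4, 0.2], [-0.8, -0.2], [0.5, 0.6], [2.0, -1.3], [-0.3, -0.7], [-1.1, -2.8], [2.3, 2.2], [1.7, 1.1], [0.1, 0.1]]
sd [0.0009 0.0008 0.0061 0.0132 0.0045]
bottle [0.52951888 0.20912769 0.115     ] bay [ 0.53012208 -0.2318719   0.09383975] shaft [0.42156549 0.17498    0.053     ]
lever [219.3875186  299.40067753] [378.12013497 195.4713449 ]
lever [203.96818377 298.94224552] [386.59341007 186.68577358]
top [520.33397161 243.1453693 ] [255.18491327 301.59918515]
scene [154.6200289  281.71607373] [356.68806403 216.95863356]
```

The fit puts the track at (0.530, -0.041) with yaw near 0 and slope about 0.048. As a check, it predicts the lever sleeve within 1 px. Next I'll plan the move to the uphill side of the lever, with tool x along world +y and the fingers shut.

```bash
cat > plan.py <<'E'
import numpy as np
from bench import monitor
from scipy.spatial.transform import Rotation as R
def tool(): 
    s=monitor.observe(); q=s['orientation']; return s,R.from_quat([q[1],q[2],q[3],q[0]])
def show(tag=''):
    s,r=tool(); x=r.as_matrix()[:,0]; print(tag,'t',round(s['time_s'],3),'tcp',s['eef_pos'].round(4),'track',(s['eef_pos']-[.53,-.041,0]).round(4),'yaw',round(np.arctan2(x[1],x[0]),4),'F',s['ft_force'].round(2),'open',round(s['opening'],2),'z',r.as_matrix()[:,2].round(3))
def go(target,yaw,n,nrot):
    s,r=tool(); p=s['eef_pos']; x=r.as_matrix()[:,0]; y0=np.arctan2(x[1],x[0])
    d=(np.array(target)-p)/n
    for i in range(n):
        psi=y0+(yaw-y0)*min(i+.0,nrot)/nrot
        ax=np.array([[np.cos(psi),np.sin(psi),0],[np.sin(psi),-np.cos(psi),0],[0,0,-1]])
        print([0,0,round(-(yaw-y0)/nrot,4) if i<nrot else 0]+(ax@d).round(4).tolist()+[0])
E
python3 - <<'E'
from plan import *
show(); go([.4216,.294,.2],np.pi/2,24,12)
E
```

```text
t 0.1 tcp [ 0.1602 -0.5257  0.2044] track [-0.3698 -0.4847  0.2044] yaw 0.2958 F [-0.07 -0.07 -0.22] open 1.0 z [-0.     0.002 -1.   ]
[0, 0, np.float64(-0.1062), 0.0204, -0.0295, 0.0002, 0]
[0, 0, np.float64(-0.1062), 0.0234, -0.0272, 0.0002, 0]
[0, 0, np.float64(-0.1062), 0.0261, -0.0245, 0.0002, 0]
[0, 0, np.float64(-0.1062), 0.0286, -0.0216, 0.0002, 0]
[0, 0, np.float64(-0.1062), 0.0307, -0.0185, 0.0002, 0]
[0, 0, np.float64(-0.1062), 0.0325, -0.0151, 0.0002, 0]
[0, 0, np.float64(-0.1062), 0.0339, -0.0116, 0.0002, 0]
[0, 0, np.float64(-0.1062), 0.035, -0.0079, 0.0002, 0]
[0, 0, np.float64(-0.1062), 0.0356, -0.0042, 0.0002, 0]
[0, 0, np.float64(-0.1062), 0.0358, -0.0004, 0.0002, 0]
[0, 0, np.float64(-0.1062), 0.0357, 0.0034, 0.0002, 0]
[0, 0, np.float64(-0.1062), 0.0351, 0.0072, 0.0002, 0]
[0, 0, 0, 0.0342, 0.0109, 0.0002, 0]
[0, 0, 0, 0.0342, 0.0109, 0.0002, 0]
[0, 0, 0, 0.0342, 0.0109, 0.0002, 0]
[0, 0, 0, 0.0342, 0.0109, 0.0002, 0]
[0, 0, 0, 0.0342, 0.0109, 0.0002, 0]
[0, 0, 0, 0.0342, 0.0109, 0.0002, 0]
[0, 0, 0, 0.0342, 0.0109, 0.0002, 0]
[0, 0, 0, 0.0342, 0.0109, 0.0002, 0]
[0, 0, 0, 0.0342, 0.0109, 0.0002, 0]
[0, 0, 0, 0.0342, 0.0109, 0.0002, 0]
[0, 0, 0, 0.0342, 0.0109, 0.0002, 0]
[0, 0, 0, 0.0342, 0.0109, 0.0002, 0]
```

```bash
python3 -m creep '[[0,0,-0.106,0.020,-0.0295,0,0],[0,0,-0.106,0.0235,-0.027,0,0],[0,0,-0.106,0.026,-0.0245,0,0],[0,0,-0.106,0.0285,-0.0215,0,0],[0,0,-0.106,0.0305,-0.0185,0,0],[0,0,-0.106,0.0325,-0.015,0,0],[0,0,-0.106,0.034,-0.0115,0,0],[0,0,-0.106,0.035,-0.008,0,0]]'
python3 -m creep '[[0,0,-0.106,0.0355,-0.004,0,0],[0,0,-0.106,0.036,0,0,0],[0,0,-0.106,0.0355,0.0035,0,0],[0,0,-0.106,0.035,0.007,0,0],[0,0,0,0.034,0.011,0,0],[0,0,0,0.034,0.011,0,0],[0,0,0,0.034,0.011,0,0],[0,0,0,0.034,0.011,0,0]]'
python3 -c "
from plan import *
show(); go([.4216,.294,.108],np.pi/2,12,1)"
```

```text
time_s: 0.77
eef_pos: [0.2473, -0.2517, 0.205]
orientation: [-0.0, 0.84, 0.543, 0.0]
ft_force: [0.2, -0.5, -0.1]
opening: 0.466
gripper_force: 0.0
time_s: 1.43
eef_pos: [0.3357, 0.0203, 0.2053]
orientation: [0.0, 0.708, 0.706, 0.0]
ft_force: [1.1, -0.3, -0.5]
opening: 0.007
gripper_force: 0.0
 t 1.433 tcp [0.3357 0.0203 0.2053] track [-0.1943  0.0613  0.2053] yaw 1.568 F [ 1.11 -0.27 -0.51] open 0.01 z [ 0. -0. -1.]
[0, 0, np.float64(-0.0028), 0.0228, 0.0071, 0.0081, 0]
[0, 0, 0, 0.0228, 0.0072, 0.0081, 0]
[0, 0, 0, 0.0228, 0.0072, 0.0081, 0]
[0, 0, 0, 0.0228, 0.0072, 0.0081, 0]
[0, 0, 0, 0.0228, 0.0072, 0.0081, 0]
[0, 0, 0, 0.0228, 0.0072, 0.0081, 0]
[0, 0, 0, 0.0228, 0.0072, 0.0081, 0]
[0, 0, 0, 0.0228, 0.0072, 0.0081, 0]
[0, 0, 0, 0.0228, 0.0072, 0.0081, 0]
[0, 0, 0, 0.0228, 0.0072, 0.0081, 0]
[0, 0, 0, 0.0228, 0.0072, 0.0081, 0]
[0, 0, 0, 0.0228, 0.0072, 0.0081, 0]
```

```bash
python3 -m creep '[[0,0,-0.003,0.034,0.011,0,0],[0,0,0,0.034,0.011,0,0],[0,0,0,0.034,0.011,0,0],[0,0,0,0.034,0.011,0,0],[0,0,0,0.034,0.011,0,0],[0,0,0,0.034,0.011,0,0],[0,0,0,0.034,0.011,0,0],[0,0,0,0.034,0.009,0,0]]'
python3 -m creep '[[0,0,0,0.001,0,0.014,0],[0,0,0,0,0,0.018,0],[0,0,0,0,0,0.02,0],[0,0,0,0,0,0.02,0],[0,0,0,0,0,0.015,0],[0,0,0,0,0,0.009,0],[0,0,0,0,0,0.001,0],[0,0,0,0,0,0,0]]'
python3 - <<'E'
from plan import *
from bench import optics
import cv2
show()
w=optics.grab_frame('wrist'); t=optics.grab_frame('scene')
cv2.imwrite('pics/w1.png',w); cv2.imwrite('pics/s1.png',t)
E
```

```text
time_s: 2.1
eef_pos: [0.422, 0.2922, 0.2047]
orientation: [0.0, 0.707, 0.707, -0.001]
ft_force: [0.9, -0.3, 0.5]
opening: 0.003
gripper_force: 0.0
time_s: 2.77
eef_pos: [0.4217, 0.2912, 0.108]
orientation: [-0.0, 0.707, 0.707, -0.001]
ft_force: [-0.1, 0.1, 0.6]
opening: 0.006
gripper_force: 0.0
 t 2.767 tcp [0.4217 0.2912 0.108 ] track [-0.1083  0.3322  0.108 ] yaw 1.5708 F [-0.09  0.07  0.59] open 0.01 z [-0.001 -0.001 -1.   ]
```

View pics/w1.png

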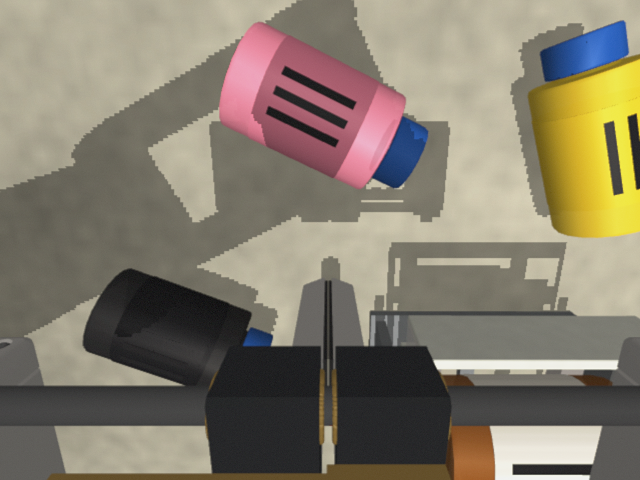

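View pics/s1.png

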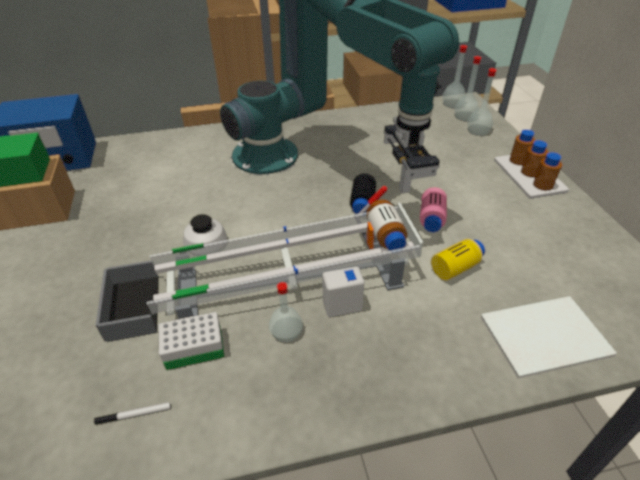

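Fingers sit just uphill of the red lever: (405,185) in the scene view, and the pads are clear of the pink bottle in the wrist view. I'll write a tracker that follows the blue cap, test it, then push.

```bash
cat > track.py <<'E'
import numpy as np, cv2, time
from fit import proj,t2w,surf
from bench import optics,monitor
p=np.load('p.npy'); off={}
def blobs(im):
    m=cv2.inRange(cv2.cvtColor(im,cv2.COLOR_BGR2HSV),(105,130,60),(125,255,255))
    k,l,s,c=cv2.connectedComponentsWithStats(m); return [(c[i],s[i,4]) for i in range(1,k) if s[i,4]>60]
def path(n,y): return proj(n,t2w(p,.062,y,surf(p,y)+.033))
off={'scene':np.array([394.9,240.3])-path('scene',.25),'top':np.array([233.8,195.4])-path('top',.25)}
Y=np.linspace(-.26,.26,1041); L={n:np.array([path(n,y)+off[n] for y in Y]) for n in off}
def find(n,im):
    o=[]
    for c,a in blobs(im):
        d=np.linalg.norm(L[n]-c,axis=1); i=d.argmin()
        if d[i]<6: o.append((round(Y[i],4),round(d[i],1),int(a)))
    return o
def look(names=('scene','top'),save=None):
    for n in names:
        t=monitor.observe()['time_s']; im=optics.grab_frame(n); print(n,'t',round(t,3),find(n,im))
        if save: cv2.imwrite(f'pics/{save}_{n}.png',im)
E
python3 -c "
from track import *
for n,f in(('scene','s1'),('scene','scene0'),('top','top0')): print(find(n,cv2.imread(f'pics/{f}.png')))"
```

```text
[(np.float64(0.25), np.float64(0.0), 268)]
[(np.float64(0.25), np.float64(0.0), 269)]
[(np.float64(0.25), np.float64(0.0), 267)]
```

```bash
python3 -m creep '[[0,0,0,-0.02,0,0,0],[0,0,0,-0.024,0,0,0],[0,0,0,-0.024,0,0,0],[0,0,0,-0.024,0,0,0],[0,0,0,-0.024,0,0,0],[0,0,0,-0.018,0,0,0],[0,0,0,-0.011,0,0,0],[0,0,0,-0.004,0,0,0]]'
python3 - <<'E'
from plan import *; from track import *
show(); look(save='a')
im=cv2.imread('pics/a_top.png'); m=cv2.inRange(cv2.cvtColor(im,cv2.COLOR_BGR2HSV),(0,200,90),(4,255,255))
k,l,s,c=cv2.connectedComponentsWithStats(m); print([(s[i].tolist(),c[i].round(1).tolist()) for i in range(1,k) if s[i,4]>5])
im=cv2.imread('pics/a_scene.png'); m=cv2.inRange(cv2.cvtColor(im,cv2.COLOR_BGR2HSV),(0,200,90),(4,255,255))
k,l,s,c=cv2.connectedComponentsWithStats(m); print([(s[i].tolist(),c[i].round(1).tolist()) for i in range(1,k) if s[i,4]>5])
for g in(1.3,1.38,1.45,1.5):
    a=g-.71; print(g,[proj(n,t2w(p,-.108,.216-q*np.sin(a),.053+q*np.cos(a))).round(1).tolist() for n in('top','scene') for q in(.078,.108)])
E
```

```text
time_s: 3.53
eef_pos: [0.4229, 0.1413, 0.1098]
orientation: [0.001, 0.708, 0.706, 0.001]
ft_force: [-0.0, 1.4, 0.4]
opening: 0.006
gripper_force: 0.2
 t 3.533 tcp [0.4229 0.1413 0.1098] track [-0.1071  0.1823  0.1098] yaw 1.5689 F [-0.04  1.39  0.45] open 0.01 z [ 0.003  0.    -1.   ]
scene t 3.533 [(np.float64(0.218), np.float64(0.1), 275)]
top t 3.583 [(np.float64(0.2125), np.float64(0.0), 258)]
[([382, 142, 11, 13, 97], [387.0, 147.8])]
[([461, 46, 5, 6, 18], [463.1, 48.2]), ([474, 57, 6, 6, 22], [476.6, 59.5]), ([489, 69, 6, 7, 29], [491.7, 71.7]), ([329, 196, 16, 13, 59], [336.5, 201.9]), ([278, 284, 8, 9, 59], [281.9, 287.7])]
1.3 [[276.5, 299.7], [285.7, 299.3], [340.6, 199.3], [333.9, 191.9]]
1.38 [[279.8, 299.7], [290.3, 299.4], [338.5, 200.9], [331.0, 194.1]]
1.45 [[282.4, 299.8], [294.0, 299.5], [336.8, 202.3], [328.6, 196.1]]
1.5 [[284.3, 299.9], [296.6, 299.6], [335.7, 203.4], [327.0, 197.6]]
```

Gate reads about 1.45 by geometry and by image, and the bottle is rolling. Moving over the lever to get ahead of it.

```bash
python3 -m creep '[[0,0,0,0,0,-0.03,0],[0,0,0,-0.027,0.024,-0.014,0],[0,0,0,-0.029,0.028,0,0],[0,0,0,-0.029,0.028,0,0],[0,0,0,-0.029,0.027,0,0.4],[0,0,0,-0.036,0,0.016,0.5],[0,0,0,-0.036,0,0.02,0.5],[0,0,0,-0.024,0,0.02,0.5]]'
python3 -c "
from plan import *; from track import *
show(); look(save='b')"
```

```text
time_s: 4.3
eef_pos: [0.5304, -0.0697, 0.0963]
orientation: [0.001, 0.707, 0.707, 0.0]
ft_force: [-0.7, -0.2, 0.3]
opening: 0.252
gripper_force: 0.0
 t 4.3 tcp [ 0.5304 -0.0697  0.0963] track [ 0.0004 -0.0287  0.0963] yaw 1.5706 F [-0.68 -0.24  0.29] open 0.25 z [ 0.002 -0.001 -1.   ]
scene t 4.3 [(np.float64(0.074), np.float64(0.2), 281)]
top t 4.35 [(np.float64(0.0615), np.float64(0.4), 245)]
```

```bash
python3 -m creep '[[0,0,0,-0.0095,0,0.003,0.5],[0,0,0,-0.0135,0,0.003,0.5],[0,0,0,-0.0185,0,0.003,0.5],[0,0,0,-0.022,0,0.002,0.5],[0,0,0,-0.022,0,0.001,0.5],[0,0,0,-0.0215,0,0.001,0.5],[0,0,0,-0.020,0,0.001,0.5],[0,0,0,-0.018,0,0.001,0.5]]'
```

```text
time_s: 5.07
eef_pos: [0.5302, -0.2138, 0.083]
orientation: [0.002, 0.707, 0.708, 0.0]
ft_force: [1.0, 0.2, -0.0]
opening: 0.499
gripper_force: 0.0
```

```bash
python3 -m creep '[[0,0,0,-0.016,0,0.0008,0.5],[0,0,0,-0.0135,0,0.0007,0.5],[0,0,0,-0.0105,0,0.0006,0.5],[0,0,0,-0.008,0,0.0005,0.5],[0,0,0,-0.0055,0,0.0003,0.5],[0,0,0,-0.003,0,0,0.5],[0,0,0,-0.0015,0,0,0.5],[0,0,0,-0.0005,0,0,0.5]]'
python3 -c "
from plan import *; from track import *
show(); look(save='c')"
```

```text
time_s: 5.73
eef_pos: [0.5291, -0.2709, 0.0786]
orientation: [-0.0, 0.707, 0.707, 0.0]
ft_force: [0.4, 0.1, -0.5]
opening: 0.498
gripper_force: 0.0
 t 5.733 tcp [ 0.5291 -0.2709  0.0786] track [-0.0009 -0.2299  0.0786] yaw 1.5711 F [ 0.37  0.1  -0.54] open 0.5 z [ 0.  0. -1.]
scene t 5.733 [(np.float64(-0.1865), np.float64(0.5), 274)]
top t 5.783 [(np.float64(-0.185), np.float64(1.3), 246)]
```

View pics/c_scene.png

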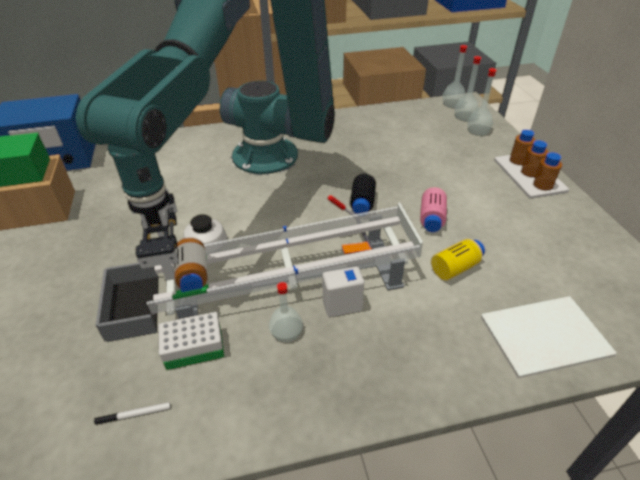

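The bottle is at (190,265), resting against the fingers inside the green marks. The lever is over at (338,203), and nothing else has been disturbed. I'll hold still now.

```bash
Z='';
python3 -m creep '[[0,0,0,0,0,0,0.5],[0,0,0,0,0,0,0.5],[0,0,0,0,0,0,0.5],[0,0,0,0,0,0,0.5],[0,0,0,0,0,0,0.5],[0,0,0,0,0,0,0.5],[0,0,0,0,0,0,0.5],[0,0,0,0,0,0,0.5]]' >/dev/null
python3 -m creep '[[0,0,0,0,0,0,0.5],[0,0,0,0,0,0,0.5],[0,0,0,0,0,0,0.5],[0,0,0,0,0,0,0.5],[0,0,0,0,0,0,0.5],[0,0,0,0,0,0,0.5],[0,0,0,0,0,0,0.5],[0,0,0,0,0,0,0.5]]' >/dev/null
python3 -c "
from track import *
look()"
python3 -m creep '[[0,0,0,0,0,0,0.5],[0,0,0,0,0,0,0.5],[0,0,0,0,0,0,0.5],[0,0,0,0,0,0,0.5],[0,0,0,0,0,0,0.5],[0,0,0,0,0,0,0.5],[0,0,0,0,0,0,0.5],[0,0,0,0,0,0,0.5]]' >/dev/null
python3 -m creep '[[0,0,0,0,0,0,0.5],[0,0,0,0,0,0,0.5],[0,0,0,0,0,0,0.5],[0,0,0,0,0,0,0.5],[0,0,0,0,0,0,0.5],[0,0,0,0,0,0,0.5],[0,0,0,0,0,0,0.5],[0,0,0,0,0,0,0.5]]' >/dev/null
python3 -m creep '[[0,0,0,0,0,0,0.5],[0,0,0,0,0,0,0.5],[0,0,0,0,0,0,0.5],[0,0,0,0,0,0,0.5],[0,0,0,0,0,0,0.5],[0,0,0,0,0,0,0.5],[0,0,0,0,0,0,0.5],[0,0,0,0,0,0,0.5]]'
python3 -c "
from track import *
look()"
```

```text
scene t 7.167 [(np.float64(-0.1865), np.float64(0.5), 270)]
top t 7.217 [(np.float64(-0.185), np.float64(1.4), 245)]
time_s: 9.27
eef_pos: [0.529, -0.2711, 0.0786]
orientation: [0.0, 0.707, 0.707, -0.0]
ft_force: [-0.6, -0.1, 0.4]
opening: 0.502
gripper_force: 0.1
scene t 9.267 [(np.float64(-0.187), np.float64(0.5), 270)]
top t 9.317 [(np.float64(-0.185), np.float64(1.3), 245)]
```

```bash
python3 -c "
from bench import order
print(order.finish_job())"
```

```text
the job is handed in; nothing more can be done
None
```

I pushed the lever fully over (about 1.45 rad). The bottle rolled past the blue line, as far as I can tell untouched (the fingers stayed ahead of where it should have been), and now rests against the fingers at y ≈ -186 mm in the green bay, still for 3.5 s before hand-in at about 9.4 s; I didn't observe the moment of contact or its peak force.

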